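# Hang the spark screen on the grinder's two spring hooks

## Robot

A 6-joint arm with a two-finger parallel gripper is mounted at the origin on the work surface. World frame = base frame: x ahead of the robot, y to its left, z up, the work surface at z = 0. Lengths are in m, angles in rad, forces in N, time in s.
With the tool pointing down it reaches from about 0.3 to 0.775 m from the base axis. Payload 14.6 kg.
Tool frame: the origin (TCP) lies midway between the tips of the shut fingers; the grasp point (between the pads) lies bot.grasp_offset behind it (bot.grasp_offset is the distance from the TCP to the grasp point, in m); z points along the fingers, y is the direction in which the jaws open and shut (so a half turn about z gives the same grasp; the last joint's range is limited). The gripper opens to 94 mm and grips with 3 to 60 N. Pads are 16 mm wide; open, the fingers measure 119 mm over their backs; the gripper's body (75 mm by 177 mm) begins 78 mm behind the grasp point.
Start: joints at [-1.279, 0.3, 1.521, -0, 1.321, -0.067], TCP at [0.193, -0.515, 0.205] pointing down, gripper open.
Joint ranges: [-3.03, 3.03], [-0.79, 2.21], [0.23, 2.52], [-1.04, 4.18], [0, 3.07], [-2.55, 2.55]. Speed limits (rad/s): [2.22, 2.22, 2.57, 3.14, 3.14, 3.14].

## Interface

Orientations are given as [roll, pitch, yaw] about the fixed x, y, z axes, in that order (R = Rz(yaw) Ry(pitch) Rx(roll)).
In Python, from plant import bot, kinematics, state, imaging gives the robot as it stands. Calls block until the motion is done:
- bot.move_pose(position, orientation): joint-space move of the TCP to a pose.
- bot.line_to(position, ori=None, vel=0.15, until_force=None): straight line of the TCP; ori=None keeps the orientation; vel is the mean speed in m/s. With until_force (N) it stops when the force on the tool has changed by that much, and returns True; else False.
- bot.movej(angles): joint-space move.
- bot.open_gripper() and bot.grasp(): open the fingers fully, or close them until they stop; the grip force is fixed at half the most.
- bot.dwell(seconds).
- kinematics.ik(position, orientation): joint angles nearest the present ones, or None.
- state(): the state.
- imaging.grab_frame(name): name is "scene" or "side" or "wrist"; returns a dict with "image" (384x512x3 uint8, red, green, blue), "fx", "fy", "cx", "cy" (pixels), "dist" ([k1, k2, p1, p2, k3] as OpenCV has them; the pictures are not rectified), "position" and "orientation" of the camera in the world. Camera axes: x right, y down, z forward; pixel columns grow to the right and rows downward; lengths in m; the calibration is good to about 2 mm. A picture is of the moment at which its call begins. There is no depth.
A pose or a line that the arm cannot do raises bot.MotionError and nothing moves.
- bot.close_job(): hands the job in, once; it reports no verdict.
The state is a dict: "time_s": time; "joints": joint angles; "dq": joint speeds; "tau": joint torques, N m; "tcp_pos": TCP position; "tcp_rot": TCP orientation; "ft_force": force on the tool from outside, world axes, zero at the start; "wrist_torque": the same for the moment, N m; "opening": opening from 0.0 (shut) to 1.0 (fully open).
Only numpy, scipy, OpenCV 4.12 (cv2) and the standard library are available. Lean on these libraries where they do the work, as an engineer would, in place of code of your own. Each camera call takes 0.05 s, during which the arm holds its last target. There are 200 camera calls.

## Task

Take the yellow spark screen out of its wooden rest and hang it by the two ends of its top rod on the two spring hooks of the green grinder, pressing it down until both ends have clicked home. While still holding it, prove the seating with a steady downward press of about 15 N for half a second, never more than 25 N, for the hooks bend. Only then let go and leave it hanging, with the other things on the bench left where they are.

Things in the scene. Friction and masses are not known exactly. Their poses are not given: they have to be found in the camera images.
- screen: Spark screen, 0.36 to 0.5 kg, upright: yellow frame 190 wide (y) x 145 high x 10 mm thick (x) with dark wire mesh. A 10 mm steel rod runs along y on top, 140 mm above the origin, 290 mm long, so it sticks out 50 mm each side, with black collars at its ends. Origin at the middle of the lower edge, z up. It may face either way.
- screen_grip (a point): Middle of the red upright handle tab on top of the screen: 12 mm thick (screen x), 40 mm wide (y), 52 mm high, 30 mm above the rod's axis. Axes as the screen's; pinch it across x from above.
- stand: Green grinder, fixed. Origin on the bench under the middle of the line of its two hooks; y runs from the right (-y) to the left (+y) hook, x away from the robot to the grinding wheel. Hooks: steel U-saddles at x=0, y=+120 and y=-120 mm, open at the top, slot 13 mm wide along x, walls 20 mm high, then flared lips, up to 33 mm high and 40 mm across. Posts stand 33 mm behind.
- seat_L (a joint): Orange sprung pad in the floor of the left hook (stand y=+120 mm): 0 m free, 0.003 m fully down; 1 N presses it, the screen's weight does. The hooks' yoke is set by hand anywhere in a 30 mm range, each hook in 8 mm more, so its saddle floor is 157 to 195 mm above the bench; the setting is not reported: feel for it. Seated, the rod's axis is 5 mm above the saddle floor.
- seat_R (a joint): The same pad in the right hook (stand y=-120 mm), up to 8 mm higher or lower. In each hook a sprung brass roller narrows the slot: the rod meets it with its axis about 19 mm above the saddle floor, takes about 5 to 8 N a side to pass, then snaps down to the floor. Its weight is too little. If one end seats first, press on: the screen tips in the grip. Both home, the push rises steadily.
- rest: Wooden rest on the bench, 100 x 200 mm, 40 mm high, with a 15 mm slot along its y, 30 mm deep, in which the screen stands, its lower edge 10 mm above the bench. Origin at the middle of its underside. Fixed.
- knife_a: Kitchen knife lying flat, 300 mm long, dark wooden handle; origin near the bolster. Not part of the job: leave it alone.
- knife_b: Kitchen knife lying flat, 300 mm long, light wooden handle; origin near the bolster. Not part of the job: leave it alone.
- whetstone: Reddish whetstone, 200 x 65 x 25 mm; origin under its centre. Not part of the job: leave it alone.
- compound_jar: Amber jar, 70 mm across, 80 mm high; origin under its centre. Not part of the job: leave it alone.
- belt_roll: Red ring of abrasive belt, 100 mm across, 40 mm high; origin under its centre. Not part of the job: leave it alone.
- brush: Hand brush lying flat, handle to its -x. Not part of the job: leave it alone.
- mug: Blue mug, 80 mm across, 90 mm high; origin under its centre. Not part of the job: leave it alone.
Mind the look-alikes: they are no part of the job. Several things have the shape of the rest; the one meant has the colours described above.

How it is judged:
On the way, in this order (a step that is already met when the one before it is completed fails the run):
1. the screen is lifted clear of its rest (z of screen_grip in the frame of rest above 0.225 m and contact force between the fingers and screen above 0.5 N), for 0.1 s.
2. both ends of the rod are fully down on the hook seats and the screen, still held, is pressed down firmly (value of joint each of seat_L, seat_R above 0.002 m and contact force between the fingers and screen above 0.5 N and contact force between screen and stand above 12 N), for 0.3 s.
At the end, for the whole second after the job is handed in: Both hook seats are pressed down by more than 2 of their 3 mm by the rod, the screen hangs upright within 0.15 rad with its handle more than 180 mm above the foot of the stand, at rest (under 20 mm/s), and the fingers do not touch it (value of joint each of seat_L, seat_R above 0.002 m and angle between screen's own z axis and vertical below 0.15 rad and z of screen_grip in the frame of stand above 0.18 m and linear speed of screen below 0.02 m/s and contact force between the fingers and screen below 0.05 N).
It fails at once if the screen bears on the grinder or its hooks with more than 35 N (its own weight and the springs included) (contact force between screen and stand above 35 N).
It fails at once if the screen is let go, away from its rest, before both ends are seated (distance of screen_grip from where it was at the start of the episode above 0.05 m and contact force between the fingers and screen below 0.02 N and value of joint any of seat_L, seat_R below 0.0015 m).
It fails at once if another thing on the bench is moved by more than 20 mm or tipped (distance of any of knife_a, knife_b, whetstone, compound_jar, belt_roll, brush, mug from where it was at the start of the episode above 0.02 m or angle between any of knife_a, knife_b, whetstone, compound_jar, belt_roll, brush, mug's own z axis and vertical above 0.3 rad).
It also fails if it takes over 58 s, if anything falls off the work surface, if the arm or the gripper's body presses on something with over 40 N, if the wrist force passes 120 N, or if a joint passes its speed limit or range.

## Working session

There is one attempt and no reset: what is moved stays moved. The work goes in short steps, each a Python script; the robot and the scene stay as the last script left them, time stands still between calls to the robot, and variables do not carry over. Pictures are saved under pics/ and viewed, about 8 in all and at most 12, crops included, and the job is handed in when it is done.

```bash
ls; mkdir -p pics; python3 - <<'E'
from plant import bot,state,imaging
import cv2
for n in ("scene","side"):
    f=imaging.grab_frame(n); cv2.imwrite(f"pics/{n}0.png",f["image"][:,:,::-1])
    print(n,{k:v for k,v in f.items() if k!="image"})
print(bot.grasp_offset,state())
E
```

```text
pics
scene {'fx': 452.07590129465297, 'fy': 452.07590129465297, 'cx': 251.50265244870795, 'cy': 184.8862279458607, 'dist': array([-0.00351923,  0.        ,  0.        ,  0.        ,  0.        ]), 'position': array([ 1.34211112, -0.03258503,  1.35658427]), 'orientation': array([-2.56941306, -0.00707753,  1.52941103])}
side {'fx': 490.8414189439549, 'fy': 490.8414189439549, 'cx': 252.3757445466482, 'cy': 187.49454992857397, 'dist': array([-0.11073853,  0.        ,  0.        ,  0.        ,  0.        ]), 'position': array([0.08724054, 1.51257255, 1.10588166]), 'orientation': array([-2.12919607,  0.0193491 , -2.85320459])}
0.0188 {'time_s': 0.1, 'joints': array([-1.27862768e+00,  3.00408374e-01,  1.52147424e+00, -3.21301877e-05,
        1.32072578e+00, -6.66155265e-02]), 'dq': array([ 0.00032612, -0.00122609, -0.00194689,  0.00041507, -0.00089369,
       -0.00032278]), 'tau': array([ 9.09553764e-04, -5.32650125e+01, -3.53280580e+01,  7.09305773e-02,
        2.34916754e-02, -3.96792359e-05]), 'tcp_pos': array([ 0.19304132, -0.51476974,  0.20496594]), 'tcp_rot': array([-3.14057710e+00, -3.65600390e-05,  3.58792118e-01]), 'ft_force': array([ 0.15746953, -0.28768369,  0.03707414]), 'wrist_torque': array([0.03963811, 0.01779357, 0.02010952]), 'opening': 0.9980703519277897}
```

View pics/scene0.png

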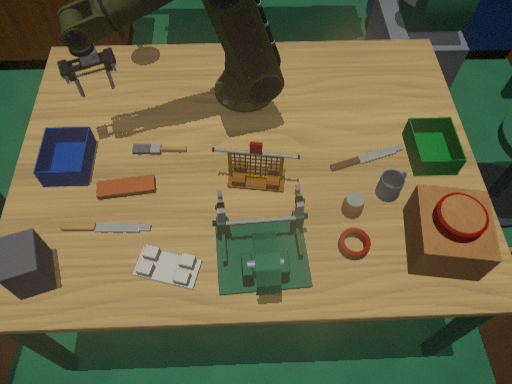

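View pics/side0.png

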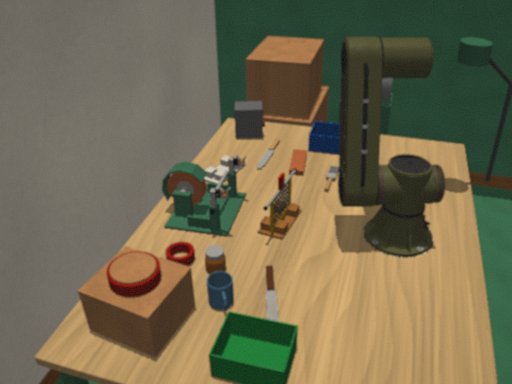

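The yellow screen is at scene pixel (256,165), with its red tab at (256,147) and its rod running from (213,151) to (298,157). The green grinder is at about (262,250), with its hooks near (220,205) and (298,205). There is only one yellow screen. Possible mix-ups are the red ring (354,243), the reddish whetstone (126,187), the box with a red ring (462,217) and the white block (168,267). I choose (256,165) and check it in a close crop.

```bash
python3 - <<'E'
import cv2,numpy as np
a=cv2.imread("pics/scene0.png")[135:235,200:320]; b=cv2.imread("pics/side0.png")[145:240,160:310]
cv2.imwrite("pics/c1.png",cv2.resize(a,None,fx=6,fy=6,interpolation=cv2.INTER_CUBIC)); cv2.imwrite("pics/c2.png",cv2.resize(b,None,fx=5,fy=5,interpolation=cv2.INTER_CUBIC))
E
```

```text
(no output)
```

View pics/c1.png

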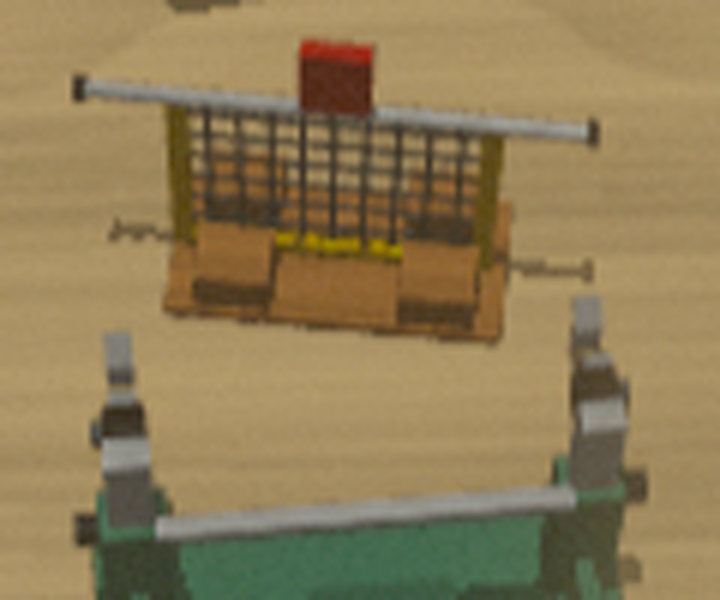

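View pics/c2.png

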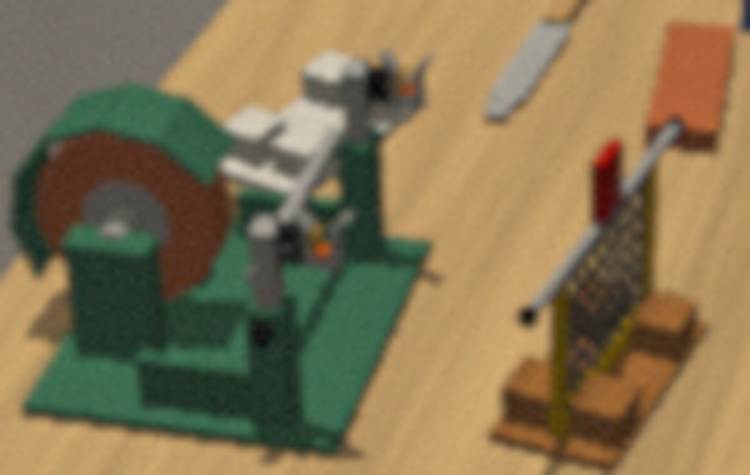

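The crops confirm the choice: a yellow frame with a red tab in the orange-brown wooden rest. I read the rod ends at scene (213.0,149.7) and (298.8,157.0). The front lip tips are at scene (219.5,190.5) for R and (297.8,185) for L. In the side view they are at (244.8,157) and (230,187.6).

```bash
cat > h.py <<'E'
import numpy as np,cv2
from scipy.spatial.transform import Rotation as Ro
from plant import bot,kinematics,state,imaging
def ray(f,uv):
    K=np.array([[f["fx"],0,f["cx"]],[0,f["fy"],f["cy"]],[0,0,1]])
    p=cv2.undistortPoints(np.array([[uv]],float),K,np.array(f["dist"]))[0,0]
    d=Ro.from_euler("xyz",f["orientation"]).apply([p[0],p[1],1]); return np.array(f["position"]),d/np.linalg.norm(d)
def atz(f,uv,z):
    o,d=ray(f,uv); return o+d*(z-o[2])/d[2]
def tri(*fs):
    A=np.zeros((3,3));b=np.zeros(3)
    for f,uv in fs:
        o,d=ray(f,uv);M=np.eye(3)-np.outer(d,d);A+=M;b+=M@o
    X=np.linalg.solve(A,b); return X,[np.linalg.norm(np.cross(X-ray(*q)[0],ray(*q)[1])) for q in fs]
def proj(f,X):
    R=Ro.from_euler("xyz",f["orientation"]).as_matrix()
    K=np.array([[f["fx"],0,f["cx"]],[0,f["fy"],f["cy"]],[0,0,1]])
    return cv2.projectPoints((np.atleast_2d(X)-f["position"])@R,np.zeros(3),np.zeros(3),K,np.array(f["dist"]))[0][:,0]
E
python3 - <<'E'
from h import *
np.set_printoptions(precision=4,suppress=True)
s=imaging.grab_frame("scene");d=imaging.grab_frame("side")
a=atz(s,(213,149.7),.15);b=atz(s,(298.8,157),.15);print(a,b,np.linalg.norm(a-b),(a+b)/2,np.arctan2(-(b-a)[0],(b-a)[1]))
print("ends tri",tri((s,(213,149.7)),(d,(160+677/5,145+127/5))),tri((s,(298.8,157)),(d,(160+527/5,145+316/5))))
L=tri((s,(297.8,185)),(d,(230,187.6)));R=tri((s,(219.5,190.5)),(d,(244.8,157)));print(L,R)
v=L[0]-R[0];print(np.linalg.norm(v),np.arctan2(-v[0],v[1]))
E
```

```text
[ 0.4216 -0.1146  0.15  ] [0.4621 0.1691 0.15  ] 0.2865641237987812 [0.4419 0.0272 0.15  ] -0.1417636284570469
ends tri (array([ 0.4165, -0.1159,  0.1461]), [np.float64(0.0019700276941606244), np.float64(0.0019700276941605993)]) (array([0.4598, 0.1686, 0.149 ]), [np.float64(0.0015080693951282295), np.float64(0.0015080693951282159)])
(array([0.5966, 0.1459, 0.1956]), [np.float64(0.004334725025774763), np.float64(0.004334725025774335)]) (array([ 0.6116, -0.0909,  0.1938]), [np.float64(0.0006843872407270684), np.float64(0.0006843872407272975)])
0.23726784862720382 0.06297767374331614
```

```bash
python3 - <<'E'
from h import *
np.set_printoptions(precision=4,suppress=True)
psi=-0.145;c=np.array([.441,.027])
for y in (psi+np.pi/2,psi-np.pi/2): print(y,kinematics.ik([*c,.33],[np.pi,0,y]), kinematics.ik([.624,.028,.20],[np.pi,0,y+.21]))
p=state()["tcp_pos"];bot.line_to([p[0],p[1],.33])
yaws=[y for y in (psi+np.pi/2,psi-np.pi/2) if kinematics.ik([*c,.33],[np.pi,0,y]) is not None]
y=min(yaws,key=lambda y:abs(kinematics.ik([*c,.33],[np.pi,0,y])[5]))
bot.move_pose([*c,.33],[np.pi,0,y])
f=imaging.grab_frame("wrist");cv2.imwrite("pics/w1.png",cv2.resize(f["image"][:,:,::-1],None,fx=1.5,fy=1.5))
print(y,state()["time_s"],{k:v for k,v in f.items() if k!="image"})
for s in (1,-1):
    e=[c[0]-s*.145*np.sin(psi),c[1]+s*.145*np.cos(psi),.15];print("rod end",proj(f,e)*1.5)
print("tab top",proj(f,[*c,.206])*1.5)
E
```

```text
1.4257963267948965 [-0.0218 -0.0161  1.5954 -0.      1.5623  0.1232] [-0.0138  0.4721  1.2972  0.      1.3723 -0.0788]
-1.7157963267948966 None None
1.4257963267948965 3.3667 {'fx': 273.76177474617197, 'fy': 273.76177474617197, 'cx': 253.71493701727206, 'cy': 187.2106591825106, 'dist': array([-0.0128,  0.    ,  0.    ,  0.    ,  0.    ]), 'position': array([0.4533, 0.0961, 0.5098]), 'orientation': array([ 2.8973, -0.0002, -0.146 ])}
rod end [[377.7321  83.3729]]
rod end [[378.5087 405.3252]]
tab top [[377.742 273.724]]
```

View pics/w1.png

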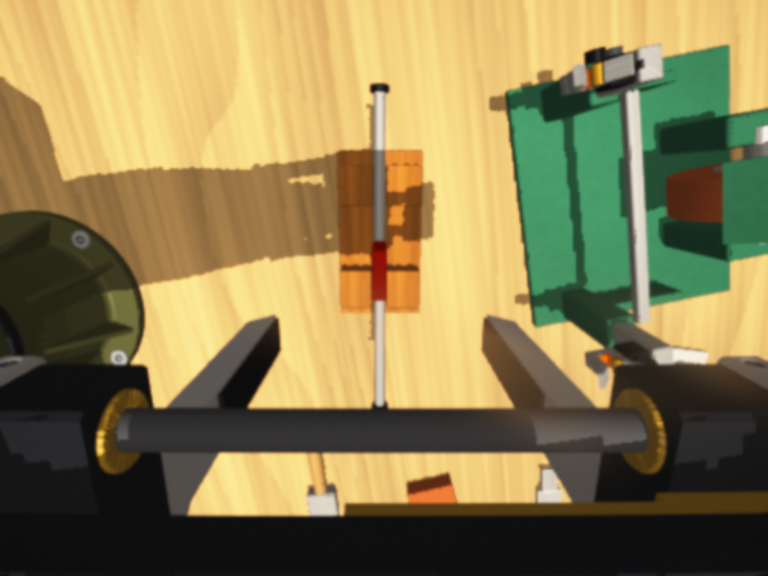

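The wrist view shows the rod ends at (379.5,88) and (380,406) and the red tab at (379,270). The predictions agree within about 2 mm. Before grasping I take one close look from above the hooks.

```bash
python3 - <<'E'
from h import *
np.set_printoptions(precision=4,suppress=True)
bot.move_pose([.60,-.06,.36],[np.pi,0,1.5708+.063])
f=imaging.grab_frame("wrist");cv2.imwrite("pics/w2.png",cv2.resize(f["image"][:,:,::-1],None,fx=1.5,fy=1.5))
import pickle;pickle.dump(f,open("w2.pkl","wb"))
print(state()["time_s"],f["position"],f["orientation"])
for h in ([.617,.147,.195],[.632,-.09,.195]):print(proj(f,h)*1.5)
E
```

```text
4.175 [0.5972 0.0104 0.5397] [ 2.8976 -0.      0.0621]
[[418.7683  -8.8858]]
[[413.17   299.1903]]
```

View pics/w2.png

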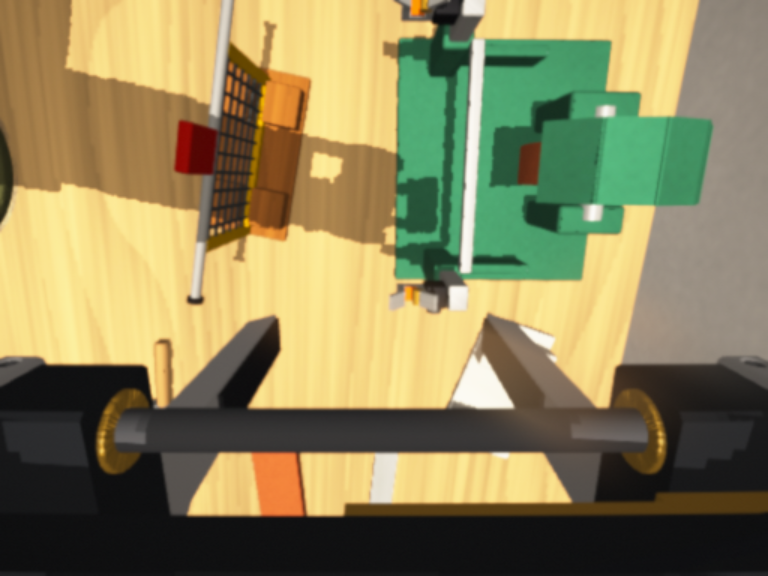

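The R hook is at about (412,297), close to the predicted (413,299). The L hook is at about (417,5), cut by the top edge. I'll enlarge both.

```bash
python3 - <<'E'
import pickle,cv2,numpy as np
im=pickle.load(open("w2.pkl","rb"))["image"][:,:,::-1]
r=lambda a:cv2.resize(a,None,fx=10,fy=10,interpolation=cv2.INTER_CUBIC)
cv2.imwrite("pics/c3.png",np.vstack([r(im[0:24,255:330]),r(im[184:214,255:330])]))
E
```

```text
(no output)
```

View pics/c3.png

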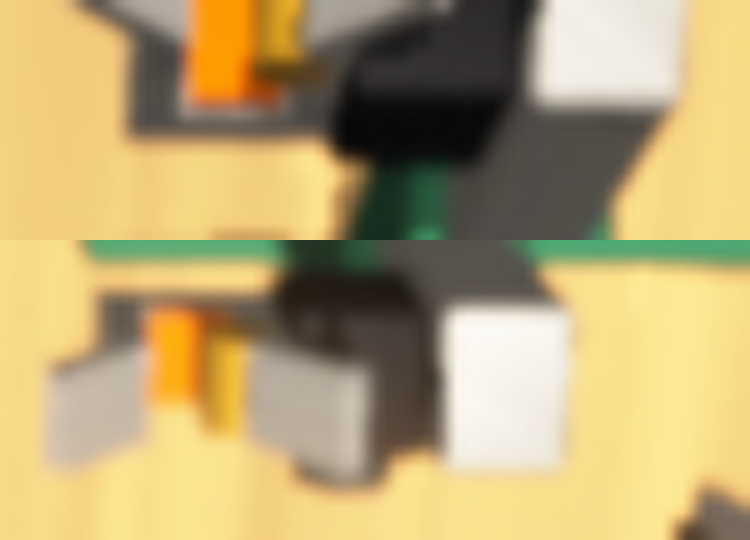

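```bash
python3 - <<'E'
from h import *
import pickle
np.set_printoptions(precision=4,suppress=True)
f=pickle.load(open("w2.pkl","rb"))
for z in (.19,.2,.21,.22):print(z,"Rtip",atz(f,(275.4,201.0),z),"Rslot",atz(f,(274.3,201),z-.013),"Lslot row0",atz(f,(278.9,0),z-.013),"row-4",atz(f,(279,-4),z-.013))
s=imaging.grab_frame("scene");d=imaging.grab_frame("side")
# pads: orange in side view at L (224.4,194.6) R (241,163)
print("pad",tri((f,(254.5+17.5,184+13)),(d,(241,163.2))))
print("lip R side+wrist",tri((f,(259.5,201.5)),(d,(244.8,157))))
# grasp
y=1.5708-.145
c=np.array([.441,.026])
bot.move_pose([*c,.30],[np.pi,0,y]);bot.line_to([*c,.1612],vel=.1)
print(state()["ft_force"]);bot.grasp();S=state();print(S["opening"],S["ft_force"],S["time_s"],S["tcp_pos"])
E
```

```text
0.19 Rtip [ 0.6326 -0.0936  0.19  ] Rslot [ 0.6324 -0.0976  0.177 ] Lslot row0 [0.6182 0.148  0.177 ] row-4 [0.618  0.1521 0.177 ]
0.2 Rtip [ 0.6316 -0.0906  0.2   ] Rslot [ 0.6314 -0.0946  0.187 ] Lslot row0 [0.6176 0.1442 0.187 ] row-4 [0.6174 0.1482 0.187 ]
0.21 Rtip [ 0.6306 -0.0876  0.21  ] Rslot [ 0.6305 -0.0916  0.197 ] Lslot row0 [0.6171 0.1404 0.197 ] row-4 [0.6168 0.1443 0.197 ]
0.22 Rtip [ 0.6296 -0.0847  0.22  ] Rslot [ 0.6295 -0.0886  0.207 ] Lslot row0 [0.6165 0.1366 0.207 ] row-4 [0.6163 0.1404 0.207 ]
pad (array([ 0.6305, -0.0968,  0.1599]), [np.float64(0.00021897122587492636), np.float64(0.00021897122587492417)])
lip R side+wrist (array([ 0.6124, -0.0948,  0.1913]), [np.float64(0.0010179036241586273), np.float64(0.0010179036241584132)])
[-0.3445  0.4273 -0.0237]
0.12487559451829809 [-2.2947  0.769   2.5399] 7.825 [0.4407 0.026  0.1612]
```

```bash
python3 - <<'E'
from h import *
np.set_printoptions(precision=4,suppress=True)
bot.line_to([.441,.026,.27],vel=.08);bot.dwell(.2);S=state();print(S["opening"],S["ft_force"],S["wrist_torque"],S["time_s"])
y=1.5708+.0594
bot.line_to([.625,.0255,.27],ori=[np.pi,0,y],vel=.08);bot.dwell(.3)
S=state();print(S["opening"],S["ft_force"],S["tcp_pos"],S["tcp_rot"],S["time_s"])
s=imaging.grab_frame("scene");d=imaging.grab_frame("side")
r=lambda a,k:cv2.resize(a[:,:,::-1],None,fx=k,fy=k,interpolation=cv2.INTER_CUBIC)
a=r(s["image"][130:230,195:325],6)
b=r(d["image"][120:220,180:280],6)
cv2.imwrite("pics/c4.png",a);cv2.imwrite("pics/c5.png",b)
psi=.0594
for q in (1,-1):
    e=np.array([.625-q*.145*np.sin(psi),.0255+q*.145*np.cos(psi),S["tcp_pos"][2]-.0112])
    print("end",q,(proj(s,e)-[195,130])*6,(proj(d,e)-[180,120])*6)
E
```

```text
0.12533263325907937 [ 0.7267 -0.5634 -4.3477] [-0.0195 -0.0181  0.0286] 9.5333
0.12391644144339004 [-0.356   0.4014 -5.2272] [0.625  0.0255 0.27  ] [3.1415 0.     1.6302] 12.2833
end 1 [[677.4884 284.9133]] [[241.8153 332.1804]]
end -1 [[ 81.6982 333.0579]] [[367.4882 108.9548]]
```

View pics/c4.png

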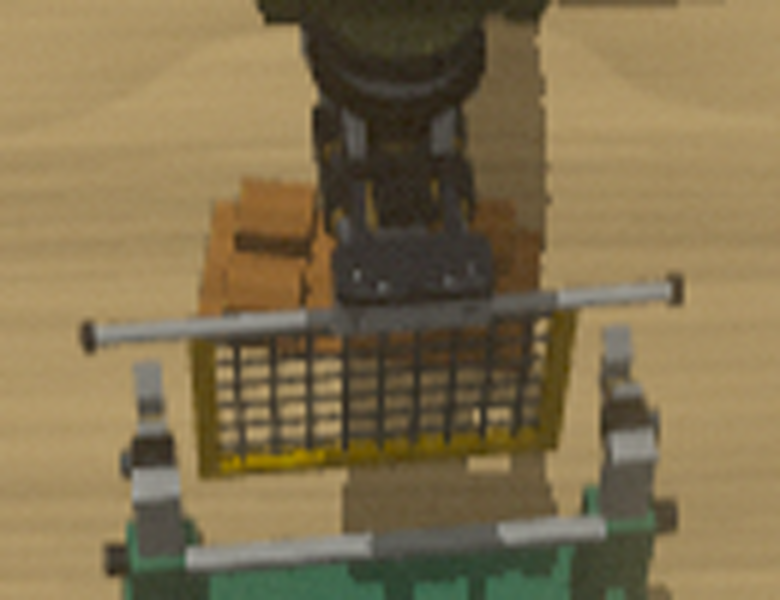

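View pics/c5.png

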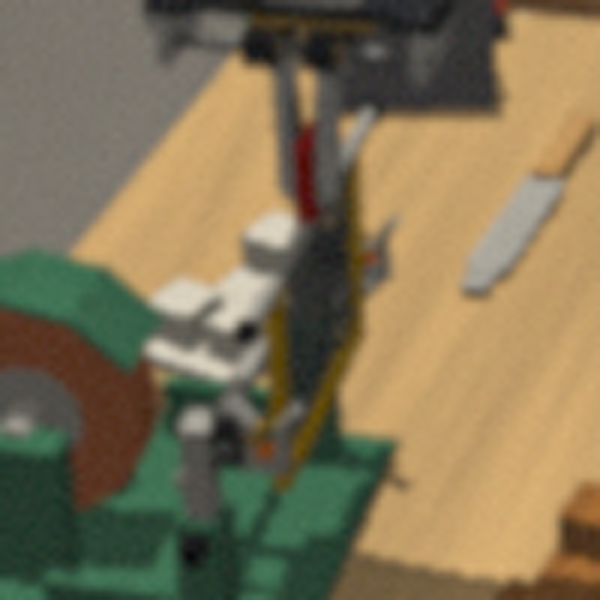

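Both rod ends agree with prediction to within about 1 mm: (677,288) and (88,336), against (677,285) and (82,333). The screen hangs upright in the grip, in front of the posts. I descend guarded, logging force.

```bash
cat >> h.py <<'E'
def force(n=6):
    v=[]
    for _ in range(n): bot.dwell(.01); v.append(np.r_[state()["ft_force"],state()["wrist_torque"]])
    return np.mean(v,0)
E
python3 - <<'E'
from h import *
np.set_printoptions(precision=2,suppress=True)
bot.line_to([.625,.0255,.216],vel=.08);bot.dwell(.2)
b=force(20);np.save("base.npy",b);print(b,state()["time_s"])
z=.216
while z>.175:
    z-=.001;bot.line_to([.625,.0255,z],vel=.03);q=force(4)-b
    print(round(z,4),round(state()["tcp_pos"][2],4),q,round(state()["time_s"],2))
    if q[2]>7 or np.hypot(*q[:2])>6: break
E
```

```text
[ 0.05  0.02 -4.28 -0.02 -0.08 -0.01] 13.575
0.215 0.2149 [-0.27 -0.06 -0.15 -0.01 -0.01 -0.01] 13.86
0.214 0.214 [-0.01 -0.24 -0.32 -0.02  0.02 -0.  ] 14.14
0.213 0.213 [-0.36  0.58  0.28 -0.   -0.01  0.  ] 14.43
0.212 0.212 [ 0.01 -0.42  0.06 -0.01  0.02  0.02] 14.71
0.211 0.2109 [-0.23  0.21  0.09 -0.03 -0.02  0.01] 14.99
0.21 0.2099 [ 0.    0.28 -0.32 -0.01 -0.03  0.  ] 15.28
0.209 0.209 [ 0.17 -0.18 -0.25 -0.01 -0.01 -0.02] 15.56
0.208 0.208 [ 0.08  0.63 -0.58 -0.02 -0.01  0.  ] 15.84
0.207 0.207 [ 0.03  0.29 -0.02  0.02  0.   -0.  ] 16.12
0.206 0.206 [ 0.19  0.09 -0.3   0.   -0.02 -0.01] 16.41
0.205 0.2049 [ 0.16  0.08 -0.37  0.    0.01  0.01] 16.69
0.204 0.204 [-0.38 -0.07 -0.32  0.02  0.01 -0.01] 16.98
0.203 0.2029 [-0.19  0.05 -0.43 -0.01 -0.02  0.  ] 17.26
0.202 0.2019 [-0.3   0.02 -0.09 -0.02 -0.01 -0.01] 17.54
0.201 0.2009 [-0.05  0.17 -0.15  0.   -0.02  0.  ] 17.82
0.2 0.2 [ 0.02 -0.12 -0.44  0.01 -0.02 -0.01] 18.11
0.199 0.1989 [-0.21  0.18  0.11 -0.02 -0.01  0.02] 18.39
0.198 0.1981 [-0.98 -0.22  0.83 -0.18  0.19 -0.07] 18.68
0.197 0.1976 [-4.8  -1.03  8.28 -0.1   1.07 -0.11] 18.96
```

Contact came at rod height about 0.187 m with Fx negative, so the rear lip or roller is pushing toward −x, evenly on both sides. I back off and try again 2 mm nearer, comparing contact heights.

```bash
python3 - <<'E'
from h import *
np.set_printoptions(precision=2,suppress=True)
b=np.load("base.npy")
x=.625
for x in (.6225,.620):
    bot.line_to([x,.0255,.2],vel=.05); z=.200
    while z>.175:
        z-=.001;bot.line_to([x,.0255,z],vel=.04);q=force(3)-b
        if abs(q[:3]).max()>1: print(x,round(z,4),np.round(state()["tcp_pos"],4),q,round(state()["time_s"],2))
        if q[2]>6 or np.hypot(*q[:2])>4: break
    if z<.19: break
print(state()["time_s"])
E
```

```text
0.6225 0.196 [0.62 0.03 0.2 ] [-1.76  0.3   1.41 -0.06  0.38 -0.05] 20.31
0.6225 0.195 [0.62 0.03 0.2 ] [-7.02 -0.13  7.39 -0.16  1.5  -0.06] 20.58
0.62 0.199 [0.62 0.03 0.2 ] [ 1.75  0.5   3.07  0.43 -0.35 -0.18] 21.12
0.62 0.198 [0.62 0.03 0.2 ] [ 4.66  0.61  5.74  0.53 -1.01 -0.2 ] 21.39
21.3917
```

The contacts are the flared lips: rear on the right at x=.6225, front on the left at x=.620. So the slot centre is near x≈.622 with yaw about 0.01 smaller. I descend there, following the side force.

```bash
python3 - <<'E'
from h import *
np.set_printoptions(precision=2,suppress=True)
b=np.load("base.npy")
x=.6223;o=[np.pi,0,1.5708+.0494]
bot.line_to([x,.0255,.203],vel=.05);bot.line_to([x,.0255,.1985],ori=o,vel=.03); z=.1985
while z>.174:
    z-=.0007;bot.line_to([x,.0255,z],ori=o,vel=.03);q=force(3)-b
    print(round(x,4),round(z,4),round(state()["tcp_pos"][2],4),q,round(state()["time_s"],2))
    if q[2]>15 or np.hypot(*q[:2])>10: break
    if abs(q[0])>1.5: x+=np.clip(.00015*q[0],-.0006,.0006)
E
```

```text
0.6223 0.1978 0.1978 [ 0.05 -0.1  -0.07 -0.02  0.02  0.03] 22.23
0.6223 0.1971 0.1971 [ 0.37  0.09 -0.23  0.01 -0.04  0.  ] 22.5
0.6223 0.1964 0.1965 [-1.39 -0.32  1.44  0.03  0.27  0.13] 22.77
0.6223 0.1957 0.1959 [-3.68 -1.38  4.26  0.05  0.79  0.25] 23.05
0.6217 0.195 0.1951 [-5.45 -1.34  5.44  0.03  1.1   0.28] 23.32
0.6211 0.1943 0.1948 [-2.51 -1.    8.97 -0.09  0.56  0.28] 23.6
0.6208 0.1936 0.1944 [-0.9  -0.44 10.12 -0.23  0.23  0.26] 23.88
0.6208 0.1929 0.1938 [-1.69 -0.17 10.85 -0.24  0.26  0.25] 24.15
0.6205 0.1922 0.1933 [-0.28 -0.35 11.98 -0.25  0.08  0.26] 24.43
0.6205 0.1915 0.1926 [-0.17 -0.47 11.84 -0.28  0.09  0.28] 24.7
0.6205 0.1908 0.1918 [-0.55 -0.98 11.65 -0.27  0.1   0.27] 24.98
0.6205 0.1901 0.1911 [-0.1  -0.48 11.06 -0.31  0.04  0.28] 25.25
0.6205 0.1894 0.1903 [ 0.17 -0.18 10.48 -0.27 -0.03  0.29] 25.52
0.6205 0.1887 0.1895 [ 0.47 -0.48 10.19 -0.25 -0.07  0.28] 25.8
0.6205 0.188 0.1887 [ 0.69 -0.9   9.26 -0.32 -0.16  0.28] 26.07
0.6205 0.1873 0.1879 [ 3.2  -0.68  9.61 -0.27 -0.52  0.26] 26.35
0.621 0.1866 0.1866 [ 1.98 -0.4   7.62 -0.29 -0.46  0.26] 26.62
0.6213 0.1859 0.1856 [ 2.53 -0.53  4.4  -0.26 -0.41  0.3 ] 26.9
0.6217 0.1852 0.1845 [-0.41  0.09  0.27 -0.33  0.12  0.29] 27.18
0.6217 0.1845 0.184 [-1.85 -0.47 -2.04 -0.29  0.38  0.28] 27.45
0.6214 0.1838 0.1836 [-1.34 -0.26 -0.29 -0.28  0.25  0.25] 27.73
0.6214 0.1831 0.183 [-1.58  0.22 -0.17 -0.28  0.39  0.28] 28.0
0.6212 0.1824 0.1824 [ 0.07  0.4  -0.09 -0.25 -0.03  0.31] 28.27
0.6212 0.1817 0.1819 [ 1.25 -0.34  1.09 -0.12 -0.34  0.23] 28.55
0.6212 0.181 0.1812 [ 2.87 -1.3   2.76 -0.09 -0.59  0.25] 28.82
0.6216 0.1803 0.1809 [-3.17 -1.61 10.32  0.09  0.64  0.25] 29.1
0.6211 0.1796 0.1809 [-1.76 -1.69 12.85  0.12  0.36  0.25] 29.38
0.6209 0.1789 0.1808 [-2.8  -1.8  17.3   0.1   0.46  0.29] 29.65
```

Both rollers passed together, with a 12 N hump and then a snap. There is a firm stop at TCP z=.1809 with balanced torque. Next comes the proof press, then a picture before letting go.

```bash
python3 - <<'E'
from h import *
np.set_printoptions(precision=2,suppress=True)
b=np.load("base.npy");o=[np.pi,0,1.5708+.0494];z=.1789;x=.6208
q=force(6)-b;print(q)
for _ in range(6):
    if q[2]>=18: break
    z-=.0003;bot.line_to([x,.0255,z],ori=o,vel=.03);q=force(5)-b;print(z,state()["tcp_pos"],q)
t=state()["time_s"];l=[]
while state()["time_s"]<t+.7: bot.dwell(.03);l.append(state()["ft_force"][2]-b[2])
print("hold",np.min(l),np.mean(l),np.max(l),state()["time_s"])
s=imaging.grab_frame("scene");d=imaging.grab_frame("side")
r=lambda a,k:cv2.resize(a[:,:,::-1],None,fx=k,fy=k,interpolation=cv2.INTER_CUBIC)
A=r(s["image"][160:225,205:315],7);B=np.hstack([r(d["image"][175:210,207:262],7),r(d["image"][145:180,215:270],7)])
cv2.imwrite("pics/c6.png",np.vstack([A,B[:,:770]]) [:600])
print(A.shape,B.shape)
E
```

```text
[-2.   -2.14 17.02  0.14  0.45  0.25]
0.1786 [0.62 0.03 0.18] [-2.41 -1.43 19.33  0.13  0.6   0.26]
hold 17.8028540874495 19.085966621124253 20.27259423756977 30.6917
(455, 770, 3) (245, 770, 3)
```

View pics/c6.png

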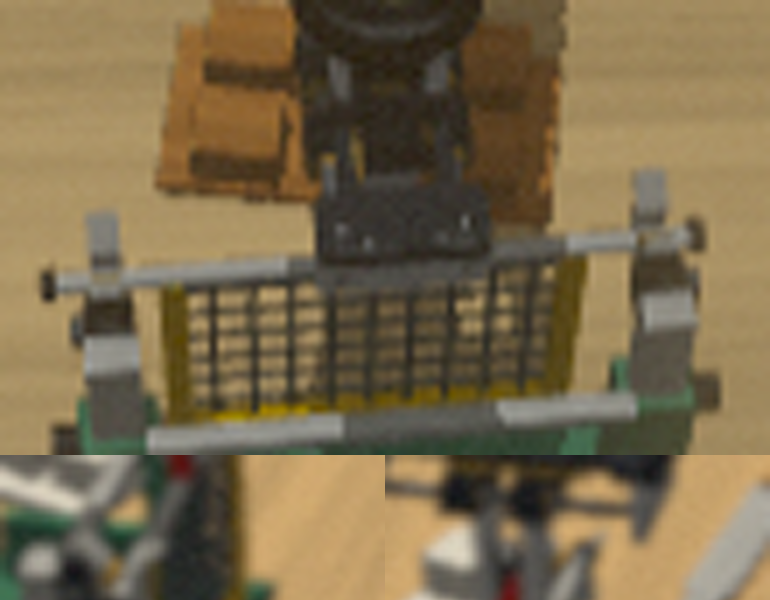

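Both rod ends lie in the saddles at the same depth below their front lips: R lip (103,213) with rod (103,278), L lip (650,172) with rod (650,240). The press held 17.8–20.3 N on the hooks, which is about 15 N from the tool plus the screen's weight. Before opening I check that the crossbar clears the opening rear finger.

```bash
python3 - <<'E'
from h import *
import pickle
np.set_printoptions(precision=4,suppress=True)
f=pickle.load(open("w2.pkl","rb"));s=imaging.grab_frame("scene");d=imaging.grab_frame("side")
P=lambda u,v,z:(u,v)
# bar ends: R (near -y), L
for n,w,c in (("R",(466/1.5,270/1.5),(200+158/6,135+528/6)),("L",(477/1.5,42/1.5),(200+574/6,135+497/6))):
    print(n,tri((f,w),(s,c)))
print(state()["tcp_pos"],state()["time_s"])
E
```

```text
R (array([ 0.6896, -0.0741,  0.1315]), [np.float64(0.00020729401829761254), np.float64(0.00020729401829765876)])
L (array([0.6771, 0.1388, 0.1255]), [np.float64(0.0017915907651664279), np.float64(0.0017915907651664604)])
[0.6215 0.0254 0.1808] 30.8917
```

The bar is at z≈0.13, well below the fingertips at 0.181, so I ease off and release.

```bash
python3 - <<'E'
from h import *
np.set_printoptions(precision=2,suppress=True)
b=np.load("base.npy");o=[np.pi,0,1.5708+.0494];z=.1786
for _ in range(8):
    z+=.0004;bot.line_to([.6212,.0255,z],ori=o,vel=.03);q=force(4)-b;print(round(z,4),q)
    if q[2]<7: break
bot.open_gripper();bot.dwell(.2);S=state();print(S["opening"],S["ft_force"],S["tcp_pos"])
bot.line_to([.6212,.0255,.30],vel=.1);bot.dwell(.3);S=state();print(S["ft_force"],S["time_s"])
s=imaging.grab_frame("scene");d=imaging.grab_frame("side")
r=lambda a,k:cv2.resize(a[:,:,::-1],None,fx=k,fy=k,interpolation=cv2.INTER_CUBIC)
A=r(s["image"][160:225,205:315],5);B=r(d["image"][130:230,190:300],5)[:, :]
cv2.imwrite("pics/c7.png",np.vstack([A,r(d["image"][150:205,195:305],5)]))
E
```

```text
0.179 [-4.47 -1.61 17.6   0.11  0.95  0.23]
0.1794 [-2.93 -1.57 15.22  0.09  0.63  0.26]
0.1798 [-1.74 -1.95 12.07  0.13  0.33  0.28]
0.1802 [ 0.07 -1.24 10.93  0.09  0.1   0.28]
0.1806 [ 1.74 -1.99  8.94  0.07 -0.3   0.24]
0.181 [ 4.47 -1.55  6.04  0.02 -0.92  0.24]
1.0013240152911096 [-0.25 -0.05  0.69] [0.62 0.03 0.18]
[ 0.77  0.66 -0.2 ] 35.7417
```

View pics/c7.png

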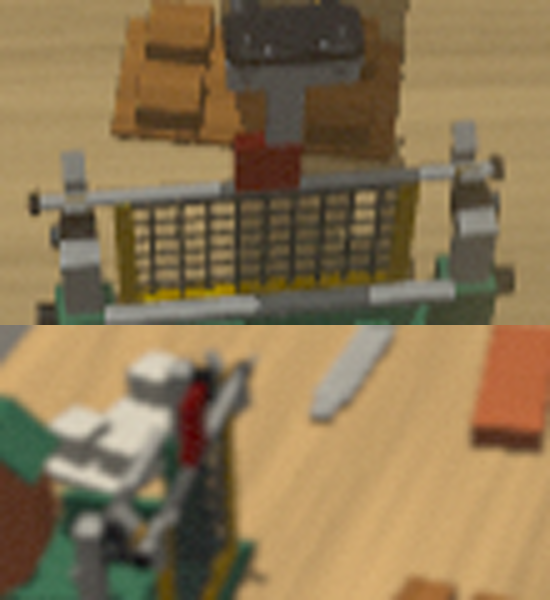

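The screen hangs upright with both rod ends down in the hooks (rod from (35,203) to (497,165)) and the fingers clear. I'm handing in.

```bash
python3 -c "
from plant import bot,state
bot.close_job();print(state()['time_s'])"
```

```text
the job is handed in; nothing more can be done
the job is handed in; nothing more can be done
```

The yellow spark screen now hangs on both of the grinder's hooks, released and upright, and the job was handed in at about 36 s of the 58 s allowed. `bot.close_job()` gives no verdict.

- **Finding the slot:** The first two approaches touched the flared lips at up to about 8 N, because my estimate of the hook position was about 3 mm off. I shifted the screen nearer and turned it slightly, and it then went in.
- **Seating:** Both rod ends passed the rollers together at a peak of about 12 N, and the rod stopped firmly with the torque balanced left to right.
- **Proof press:** While still held, the screen pressed on the hooks with 17.8–20.3 N for 0.7 s. That is about 15 N from the tool plus the screen's own weight.
- **Last checks:** After easing off and opening, the wrist force was back to about zero. The last picture shows both rod ends down in their hooks and the fingers clear. The pad travel cannot be read directly, so the seating rests on the force record and the pictures. The arm kept clear of the other things on the bench, but I made no separate picture check of them at the end.

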